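# Stow the drive gear in the slide-top parts case under the magnifier

## Robot

A 6-joint arm with a two-finger parallel gripper is mounted at the origin on the work surface. World frame = base frame: x ahead of the robot, y to its left, z up, the work surface at z = 0. Lengths are in m, angles in rad, forces in N, time in s.
With the tool pointing down it reaches from about 0.35 to 0.725 m from the base axis. Payload 4.3 kg.
Tool frame: the origin (TCP) lies at the very end of the fingers, on their centre line; the grasp point (between the pads) lies 19 mm behind it (r.pinch_z is the distance from the TCP to the grasp point, in m); z points along the fingers, y is the line along which they close (so a half turn about z gives the same grasp; the last joint's range is limited). The gripper opens to 85 mm and grips with 20 to 120 N. Pads are 22 mm wide; open, the fingers measure 114 mm over their backs; the gripper's body (76 mm by 85 mm) begins 54 mm behind the grasp point. The pads swing forward as they close: fully open they stand 13 mm farther back than shut.
Start: joints at [-1.34, 0.377, 0.081, 1.274, 0, 1.46], TCP at [0.192, -0.542, 0.231] pointing down, gripper open.
Joint ranges: [-2.72, 2.72], [-0.84, 1.66], [-1.02, 1.22], [-1.77, 2.12], [-1.37, 1.28], [-3.14, 3.14]. Speed limits (rad/s): [2.57, 2.57, 3.14, 3.14, 3.14, 3.14].

## Interface

Orientations are given as a rotation vector (axis times angle).
In Python, from plant import r gives the robot as it stands.
- The arm moves only by the tool shift_gripper, called after ">>>" as name(argument=value, ...), one argument or row to a line, values as JSON. Schema: {"type":"object","properties":{"moves":{"type":"array","items":{"type":"array","prefixItems":[{"type":"number"},{"type":"array","items":{"type":"number"},"minItems":3,"maxItems":3},{"type":"array","items":{"type":"number"},"minItems":3,"maxItems":3}],"minItems":3,"maxItems":3},"minItems":1,"maxItems":12},"squeeze":{"type":"number"},"only":{"type":"string"},"quiet":{"type":"boolean"},"lines":{"type":"string"}},"required":["moves"],"additionalProperties":false}. moves is a list of rows, 1 to 12 of them, each written [opening, [dx, dy, dz], [rx, ry, rz]]: the finger opening in m, then dx, dy, dz in m, then a rotation vector rx, ry, rz in rad; each row shifts and turns the commanded pose from where the row before left it, along the tool's axes as they then stand; what a row does not reach is not made up. A row lasts 1/12 s, in which the tool goes at most 0.0417 m and 0.125 rad, less where a joint would pass 70% of its speed; a pose out of reach is approached as far as the arm can. The fingers move at their own pace and stop on an object; squeeze is the grip in N (left out, the last holds). Time passes only in rows, so rows that do not move let the fingers close. The tool returns the time, the measured TCP pose, the force, the opening and the grip force at its end. only (a regular expression) keeps the lines of the reply that match it, lines (a string "A,B") keeps lines A to B, and quiet returns only ok. Input that does not fit is refused with a message, and nothing moves.
- r.observe(): the state, without advancing time (a new reading comes with each control period).
- r.snapshot(name): name is "scene" or "top"; returns a dict with "pixels" (400x640x3 uint8, red, green, blue), "camera_matrix" (3x3 intrinsics, pixels), "D" ([k1, k2, p1, p2, k3] as OpenCV has them; the pictures are not rectified), "extrinsics" (4x4, takes a point from camera to world coordinates). Camera axes: x right, y up, looking along -z (the intrinsics and any distortion apply to the point x, -y, -z); pixel columns grow to the right and rows downward; lengths in m; the calibration is good to about 2 mm. A picture is of the moment at which its call begins. There is no depth.
- r.close_job(): hands the job in; it is judged then, once.
The state is a dict: "time_s": time; "q": joint angles; "joint_velocities": joint speeds; "effort": joint torques, N m; "eef_pos": TCP position; "ee_rot": TCP orientation; "ft_force": force on the tool from outside, world axes, zero at the start; "moment": the same for the moment, N m; "grip_width": finger opening in m; "grip_force": force on a finger pad.
Only numpy, scipy, OpenCV 4.12 (cv2) and the standard library are available. Lean on these libraries where they do the work, as an engineer would, in place of code of your own. Each camera call takes 0.05 s, during which the arm holds its last target. There are 200 camera calls.

## Task

Put the steel drive gear away in the parts case: slide the case's flat cover back, set the gear down flat (boss up, not dropped) on the floor of the compartment this opens, let go of it, and slide the cover fully home. The far end of the case stands under the bench magnifier, so you will have to reach in at a slant beneath the lens; do not bump it, and leave the other things on the bench where they are.

Things in the scene. Friction and masses are not known exactly. Their poses are not given: they have to be found in the camera images.
- case: Grey plastic slide-top parts case, fixed, 200 (x) x 130 (y) x 40 mm high. Origin: centre of its underside, on the bench; x along the slide, to the far end (roughly away from the robot); z up. Side walls 6 mm, with lips over the cover's edges (each 12 mm wide, tops 40 mm high). Far wall 40 mm high; near wall 31 mm, so the cover runs out over it towards the robot. Its near half always stays covered.
- compartment (a point): Middle of the floor of the far compartment (the one that drawing the cover back opens), at case (45, 0, 4) mm. Inside, the compartment spans case x -4 to +94 mm and y -59 to +59 mm; floor 4 mm above the bench, 28 mm deep below the cover. A cross wall 4 mm thick, 32 mm high, closes its near side.
- cover (a joint): Slide of the flat cover, m: 0 = fully home against its stop, compartment covered; grows as the cover is drawn along case -x towards the robot, to its stop at 0.098, compartment fully open. Starts at 0.010 to 0.030, too little for the gear to pass. Stays where left: about 3 N of friction, plus 4 N per m/s.
- cover_grip (a point): Centre of the top of the cover's black grip block, 12 mm along case x, 40 mm across (case y), 14 mm high, ends free to be pinched. Its top is 50 mm above the bench, at case x = 52 mm minus the joint value, y = 0. The cover is an aluminium plate 190 x 115 x 4 mm, upper face 36 mm above the bench, its far edge 40 mm ahead of the block's centre.
- drive_gear: Steel drive gear flat on the bench, about 70 g (varies): toothed disc of 38 mm diameter (solid to 36 mm), 8 mm thick, with a round boss of 18 mm diameter rising 10 mm above it (18 mm overall). Origin: centre of its underside; z up along its axis. Starts in one of three places, swapped with the two knobs.
- magnifier: White bench magnifier lamp, heavy, fixed. Origin: on the bench below the lens centre; x within 0.1 rad of the case's. Level round head 160 mm across, 24 mm thick, underside 190 mm above the bench, its near edge over case x = 30 to 38 mm. Foot (85 mm radius, 22 mm high) and post (9 mm radius, 305 mm high) at (85, 210) mm in its frame; a thin arm slopes from the post's top to the head.
- knob_a: Amber plastic reel handle knob standing upright, 26 mm across, 29 mm high. Origin: centre of its underside. To be left alone.
- knob_b: A second knob like knob_a.
- spool: Aluminium reel spool standing on its flange, 34 mm across, 26 mm high with a 10 mm axle stub on top, beyond the case's far end. Origin: centre of its underside. To be left alone.
- oil_can: Tan plastic oil can, 54 mm across, 165 mm high with its thin spout, upright. Origin: centre of its underside. To be left alone.
- reel_frame: Gunmetal baitcaster frame, 50 x 73 mm, about 50 mm high: bottom deck with two upright side rings. Origin: centre of its underside. To be left alone.
- screwdriver: Screwdriver, 160 mm long, lying on the bench along its x axis. To be left alone.

How it is judged:
On the way:
1. the gear lies flat on the floor of the far compartment, boss up, let go of (x of drive_gear in the frame of case between 0 and 0.094 m and y of drive_gear in the frame of case between -0.059 and 0.059 m and z of drive_gear in the frame of case below 0.007 m and angle between drive_gear's own z axis and vertical below 0.15 rad and contact force between the fingers and drive_gear below 0.1 N), for 0.2 s.
At the end, for the whole second after the job is handed in: The cover is fully home (joint within 3 mm of 0) and the gear rests on the floor of the far compartment beneath it: origin inside that compartment and within 3 mm of its floor, boss up within 0.15 rad of level, at rest (value of joint cover below 0.003 m and x of drive_gear in the frame of case between 0 and 0.094 m and y of drive_gear in the frame of case between -0.059 and 0.059 m and z of drive_gear in the frame of case below 0.007 m and angle between drive_gear's own z axis and vertical below 0.15 rad and linear speed of drive_gear below 0.02 m/s); the robot touches nothing.
It fails at once if the magnifier is bumped (more than 4 N from the arm or the fingers) (contact force between magnifier and the arm above 4 N or contact force between magnifier and the fingers above 4 N or contact force between magnifier and drive_gear above 4 N).
It fails at once if the gear is dropped into the case (falls at more than 0.7 m/s, a drop of about 25 mm) (linear speed of drive_gear above 0.7 m/s and horizontal distance between drive_gear and compartment below 0.08 m and height (world z) of drive_gear below 0.06 m).
It fails at once if another thing on the bench is shifted by more than 25 mm (distance of any of knob_a, knob_b, spool, oil_can, reel_frame, screwdriver from where it was at the start of the episode above 0.025 m).
It also fails if it takes over 58 s, if anything falls off the work surface, if the arm or the gripper's body presses on something with over 40 N, if the wrist force passes 120 N, or if a joint passes its speed limit or range.

## Working session

There is one attempt and no reset: what is moved stays moved. The work goes in short steps, Python scripts to look and compute and a tool call to move; the robot and the scene stay as the last step left them, time stands still between calls to the robot, and variables do not carry over. Pictures are saved under pics/ and viewed, at most 10 in all, crops included, and the job is handed in when it is done.

```bash
ls; mkdir -p pics; python3 - <<'E'
from plant import r
import cv2
for n in("scene","top"):
    s=r.snapshot(n); cv2.imwrite(f"pics/{n}0.png",s["pixels"][:,:,::-1]); print(n,s["camera_matrix"],s["D"],s["extrinsics"])
print(r.observe(), r.pinch_z)
E
```

```text
pics
plant.py
scene [[439.7620747    0.         314.49708385]
 [  0.         439.7620747  200.26275424]
 [  0.           0.           1.        ]] [-0.10018422  0.          0.          0.          0.        ] [[-0.57565533 -0.68395518  0.44813642  1.27464592]
 [ 0.81757147 -0.47200584  0.32982932  0.53519582]
 [-0.01406547  0.55625156  0.83089492  1.3575815 ]
 [ 0.          0.          0.          1.        ]]
top [[465.84112472   0.         317.11239776]
 [  0.         465.84112472 206.64302252]
 [  0.           0.           1.        ]] [-0.13736219  0.          0.          0.          0.        ] [[-0.00869543  0.99189887 -0.12673211  0.39014973]
 [-0.9998702  -0.00690547  0.01455645  0.01420612]
 [ 0.01356338  0.12684224  0.99183017  1.48244833]
 [ 0.          0.          0.          1.        ]]
{'time_s': 0.1, 'q': array([-1.34028126e+00,  3.78020352e-01,  7.97941431e-02,  1.27441775e+00,
        2.41886964e-05,  1.46048464e+00]), 'joint_velocities': array([-0.00060953, -0.00099356,  0.00173617, -0.00036776,  0.0005617 ,
        0.00037457]), 'effort': array([ 1.21480396e-03, -4.64693534e+01,  2.70582139e+01,  1.21035040e-02,
       -6.96006828e-05, -3.33696590e-07]), 'eef_pos': array([ 0.19207631, -0.54135456,  0.23045041]), 'ee_rot': array([-3.09426688e+00, -5.32468869e-01,  1.36318308e-04]), 'ft_force': array([-0.15538461,  0.609901  , -0.36980434]), 'moment': array([ 0.02552513,  0.0092768 , -0.05863938]), 'grip_force': 0.0, 'grip_width': 0.08570607759086928} 0.0187
```
View pics/scene0.png

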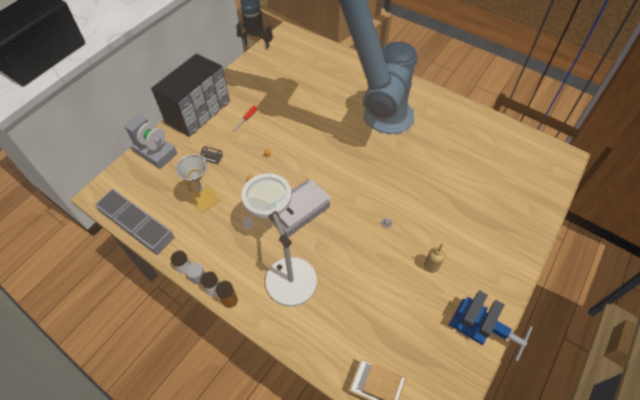

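View pics/top0.png

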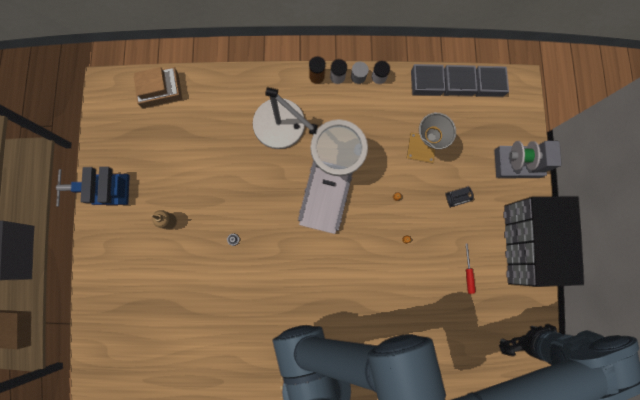

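The scene view shows the gear at (387,223), the case near (300,208) and the lens at (267,196). The top view shows the gear at (233,239), the case around (327,198), the grip block at (329,183), the lens at (339,147) and the knobs at (397,197) and (407,239). I'll zoom in next.

```bash
cat > h.py <<'E'
from plant import r
import cv2, numpy as np
from scipy.spatial.transform import Rotation as R
def und(s,uv):
    return cv2.undistortPoints(np.array(uv,float).reshape(-1,1,2),s["camera_matrix"],np.array(s["D"])).reshape(-1,2)
def ray(s,uv):
    n=und(s,uv); E=s["extrinsics"]
    d=np.c_[n[:,0],-n[:,1],-np.ones(len(n))]@E[:3,:3].T
    return E[:3,3],d
def plane(s,uv,z):
    o,d=ray(s,uv); return o+d*((z-o[2])/d[:,2])[:,None]
def proj(s,P):
    E=s["extrinsics"]; p=(np.atleast_2d(P)-E[:3,3])@E[:3,:3]
    return cv2.projectPoints(p*[1,-1,-1],np.zeros(3),np.zeros(3),s["camera_matrix"],np.array(s["D"]))[0].reshape(-1,2)
def tri(s1,u1,s2,u2):
    A=np.zeros((3,3));b=np.zeros(3)
    for s,u in((s1,u1),(s2,u2)):
        o,d=ray(s,[u]);d=d[0]/np.linalg.norm(d[0]);M=np.eye(3)-np.outer(d,d);A+=M;b+=M@o
    return np.linalg.solve(A,b)
E
python3 - <<'E'
import cv2,numpy as np
t=cv2.imread("pics/top0.png");s=cv2.imread("pics/scene0.png")
z=lambda im,x,y,w,h,k:cv2.resize(im[y:y+h,x:x+w],None,fx=k,fy=k,interpolation=cv2.INTER_CUBIC)
a=z(t,285,140,80,100,5); b=z(s,235,160,100,100,5)[:,:400]
g=np.hstack([z(t,218,224,30,30,3),z(s,372,208,30,30,3)])
o=np.zeros((600,800,3),np.uint8);o[:500,:400]=a;o[:500,400:]=b;o[505:595,:180]=g
cv2.imwrite("pics/z1.png",o)
E
```

View pics/z1.png

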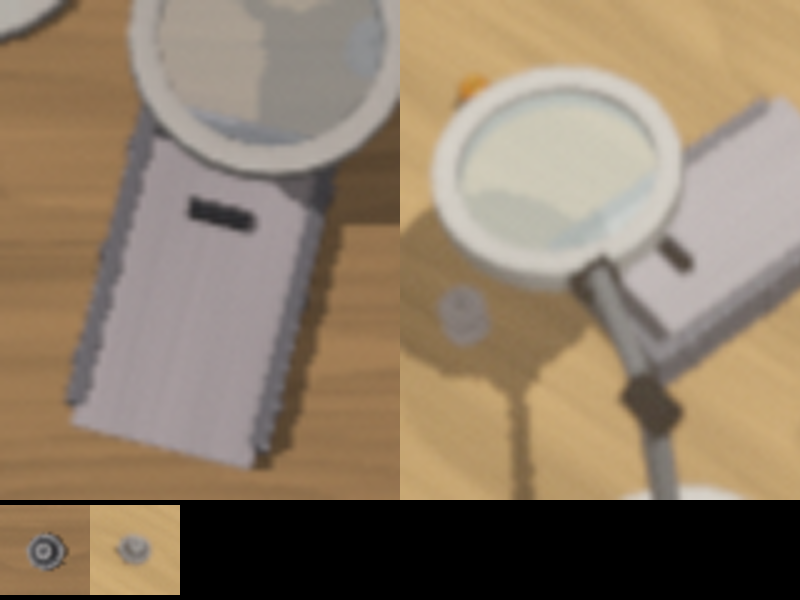

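The crops show the cover's near corners at top pixels (299.4,224.6) and (335.4,233.4), the block at (329.4,183), and the lens rim's near edge just beyond the block. The gear is boss up.

```bash
python3 - <<'E'
from h import *
t=r.snapshot("top");s=r.snapshot("scene")
def blob(S,x,y,w,h,f):
    im=S["pixels"][y:y+h,x:x+w].astype(int); m=f(im).astype(np.uint8)
    n,l,st,c=cv2.connectedComponentsWithStats(m); k=1+np.argmax(st[1:,4])
    pts=np.argwhere(l==k)[:,::-1]+[x,y]
    return pts.astype(np.float32)
dark=lambda im:im.max(2)<75
b1=blob(t,315,176,30,14,dark);b2=blob(s,284,200,14,18,lambda im:im.max(2)<100)
print(len(b1),b1.mean(0),cv2.minAreaRect(b1),len(b2),b2.mean(0))
print("block",plane(t,[b1.mean(0)],.046),tri(t,b1.mean(0),s,b2.mean(0)))
grey=lambda im:(im[...,0]-im[...,2])<32
g1=blob(t,222,228,24,24,grey);g2=blob(s,376,212,22,22,grey)
c1,c2=[cv2.minEnclosingCircle(g)[0] for g in(g1,g2)]
print("gear",len(g1),len(g2),g1.mean(0),c1,g2.mean(0),plane(t,[g1.mean(0),c1],.009),plane(s,[g2.mean(0)],.009),tri(t,g1.mean(0),s,g2.mean(0)))
# lens outer outline top
w=blob(t,300,115,75,65,lambda im:(im.min(2)>150))
hull=cv2.convexHull(w);el=cv2.fitEllipse(hull);print("lens",el,plane(t,[el[0]],.202))
w=blob(s,235,168,65,55,lambda im:(im.min(2)>175));el2=cv2.fitEllipse(cv2.convexHull(w));print(el2,tri(t,el[0],s,el2[0]))
# case corners
for nm,uv,z in(("cov",[(299.4,224.6),(335.4,233.4)],.034),("lip near",[(299,220.4),(337.4,230.4)],.04)):
    p=plane(t,uv,z);print(nm,p,np.linalg.norm(p[0]-p[1]))
# side lip/cover boundaries: row scan
im=t["pixels"].astype(int)
L=[];Rr=[]
for y in range(192,222,4):
    row=im[y,285:360].sum(1); d=np.diff(row)
    print(y,[ (i+285,int(v)) for i,v in enumerate(d) if abs(v)>45])
E
```

```text
41 [328.4878  182.70732] ((328.441162109375, 182.73529052734375), (11.884244918823242, 3.152963161468506), 14.03624439239502) 15 [289.66666 210.66667]
block [[ 0.64901912 -0.04316289  0.046     ]] [ 0.64929851 -0.04062825  0.03402412]
gear 120 72 [232.925 239.225] (232.9915313720703, 239.38136291503906) [386.3611  222.29167] [[0.47617713 0.26032665 0.009     ]
 [0.47568034 0.26010907 0.009     ]] [[0.47891024 0.26565563 0.009     ]] [0.47578763 0.26291365 0.0021632 ]
lens ((338.6357727050781, 146.95077514648438), (53.239967346191406, 54.65317153930664), 92.25189971923828) [[ 0.72343481 -0.06690916  0.202     ]]
((266.01898193359375, 193.48446655273438), (39.90252685546875, 49.235984802246094), 81.3087387084961) [ 0.72130432 -0.06532463  0.20693338]
cov [[ 0.51914611  0.04869137  0.034     ]
 [ 0.49078505 -0.0633052   0.034     ]] 0.11553172699345637
lip near [[ 0.53172717  0.04973687  0.04      ]
 [ 0.49964699 -0.06932368  0.04      ]] 0.12330673980056564
192 [(308, 63), (309, 82), (343, -76), (347, -66), (351, 67), (352, 54)]
196 [(307, 64), (308, 77), (342, -81), (346, -78), (350, 58), (351, 62)]
200 [(306, 59), (307, 86), (340, -48), (341, -82), (344, -47), (345, -68), (349, 64), (350, 64)]
204 [(305, 67), (340, -74), (344, -77), (348, 56), (349, 53)]
208 [(304, 64), (305, 86), (339, -79), (343, -64), (347, 66), (348, 66)]
212 [(303, 64), (304, 79), (338, -72), (342, -68), (346, 68), (347, 61)]
216 [(302, 66), (303, 87), (337, -74), (341, -77), (345, 66), (346, 59)]
220 [(297, -48), (299, 51), (300, 47), (301, 63), (302, 53), (336, -74), (340, -57), (344, 68), (345, 63)]
```

```bash
cat >> h.py <<'E'
YAW=-0.247
def Rt(yaw,tilt):
    f=np.array([np.cos(yaw),np.sin(yaw),0]);u=np.array([0,0,1.])
    z=np.sin(tilt)*f-np.cos(tilt)*u;y=np.array([np.sin(yaw),-np.cos(yaw),0]);return np.c_[np.cross(y,z),y,z]
def plan(p=None,yaw=None,tilt=None):
    o=r.observe();C=R.from_rotvec(o["ee_rot"]).as_matrix()
    print("pos",o["eef_pos"].round(4),"yaw",np.arctan2(C[1,0],C[0,0]).round(4),"tilt",np.arcsin(C[2,0]).round(4))
    if yaw is not None:print("rot",R.from_matrix(C.T@Rt(yaw,tilt)).as_rotvec().round(4));
    if p is not None:print("d in tool now",(C.T@(np.array(p)-o["eef_pos"])).round(4), "in target axes", (Rt(yaw,tilt).T@(np.array(p)-o["eef_pos"])).round(4) if yaw is not None else "")
E
python3 - <<'E'
from h import *
t=r.snapshot("top")
l=plane(t,[(309.3,192),(303.3,216)],.04);q=plane(t,[(343.5,192),(337.5,216)],.04)
for a in(l,q):
    d=a[0]-a[1];print("yaw",np.arctan2(d[1],d[0]))
n=np.array([np.sin(.247),np.cos(.247)]);print("width",(l[0]-q[0])[:2]@n,"mid lateral",[(l[i]+q[i])[:2]@n/2 for i in(0,1)],"block lateral",np.array([.649,-.042])@n)
plan([.5,0,.23],YAW,.5236)
E
```

```text
yaw -0.2486735584452493
yaw -0.25790157081599097
width 0.10423002405245324 mid lateral [np.float64(0.1162952921992858), np.float64(0.116786645925762)] block lateral 0.11795266591845766
pos [ 0.1921 -0.5417  0.2309] yaw 0.3408 tilt 0.0001
rot [-0.1548  0.5085  0.5739]
d in tool now [ 0.4712 -0.4076  0.0013] in target axes [ 0.1434 -0.6005  0.0838]
```

>>> shift_gripper(
  moves=[
    [0.06,[0.03,-0.0255,0],[0,0,0]],
    [0.06,[0.03,-0.0255,0],[0,0,0]],
    [0.06,[0.03,-0.0255,0],[0,0,0]],
    [0.06,[0.03,-0.0255,0],[0,0,0]],
    [0.06,[0.03,-0.0255,0],[0,0,0]],
    [0.06,[0.03,-0.0255,0],[0,0,0]],
    [0.06,[0.03,-0.0255,0],[0,0,0]],
    [0.06,[0.03,-0.0255,0],[0,0,0]],
    [0.06,[0.03,-0.0255,0],[0,0,0]],
    [0.06,[0.03,-0.0255,0],[0,0,0]],
    [0.06,[0.03,-0.0255,0],[0,0,0]],
    [0.06,[0.03,-0.0255,0],[0,0,0]],
  ],
  squeeze=40,
)

```text
time_s: 1.25
eef_pos: [0.4298, -0.1314, 0.2315]
ee_rot: [3.096, 0.533, 0.001]
ft_force: [0.8, -1.0, -0.0]
grip_width: 0.0597
grip_force: 0.0
```

>>> shift_gripper(
  moves=[
    [0.06,[0.03,-0.0255,0],[0,0,0]],
    [0.06,[0.03,-0.0255,0],[0,0,0]],
    [0.06,[0.03,-0.0255,0],[0,0,0]],
    [0.06,[0.02,-0.0255,0],[0,0,0]],
    [0.06,[0,0,0],[-0.022,0.0726,0.082]],
    [0.06,[0,0,0],[-0.022,0.0726,0.082]],
    [0.06,[0,0,0],[-0.022,0.0726,0.082]],
    [0.06,[0,0,0],[-0.022,0.0726,0.082]],
    [0.06,[0,0,0],[-0.022,0.0726,0.082]],
    [0.06,[0,0,0],[-0.022,0.0726,0.082]],
    [0.06,[0,0,0],[-0.022,0.0726,0.082]],
    [0.06,[0,0,0],[0,0,0]],
  ],
)

```text
time_s: 2.25
eef_pos: [0.4859, -0.0352, 0.2259]
ee_rot: [2.978, -0.305, 0.789]
ft_force: [-0.5, 0.4, -1.3]
grip_width: 0.0598
grip_force: 0.0
```

```bash
python3 - <<'E'
from h import *
f=np.array([np.cos(-.25),np.sin(-.25),0])
n=np.array([np.sin(.25),np.cos(.25),0])
B=np.array([.649,-.043,0]); print(B@n)
T=B+.004*f+[0,0,.046]; z=Rt(-.25,.5236)[:,2]
print(T);plan(T-.08*z,-.25,.5236);plan(T,-.25,.5236)
E
```

```text
0.11890193542262767
[ 0.65287565 -0.04398962  0.046     ]
pos [ 0.4859 -0.0352  0.2259] yaw -0.2063 tilt 0.5175
rot [-0.0286  0.0063  0.0379]
d in tool now [ 0.0542 -0.0263  0.1583] in target axes [ 0.0521 -0.0328  0.1578]
pos [ 0.4859 -0.0352  0.2259] yaw -0.2063 tilt 0.5175
rot [-0.0286  0.0063  0.0379]
d in tool now [ 0.0546 -0.024   0.2383] in target axes [ 0.0521 -0.0328  0.2378]
```

>>> shift_gripper(
  moves=[
    [0.06,[0,0,0],[-0.0286,0.0063,0.0379]],
    [0.06,[0.026,-0.0164,0],[0,0,0]],
    [0.06,[0.026,-0.0164,0],[0,0,0]],
    [0.06,[0,0,0.032],[0,0,0]],
    [0.06,[0,0,0.032],[0,0,0]],
    [0.06,[0,0,0.032],[0,0,0]],
    [0.06,[0,0,0.032],[0,0,0]],
    [0.06,[0,0,0.03],[0,0,0]],
    [0.06,[0,0,0],[0,0,0]],
  ],
)

```text
time_s: 3.0
eef_pos: [0.6132, -0.0598, 0.1152]
ee_rot: [2.977, -0.301, 0.794]
ft_force: [-1.0, -0.0, -0.9]
grip_width: 0.06
grip_force: 0.0
```

```bash
python3 - <<'E'
from h import *
f=np.array([np.cos(-.25),np.sin(-.25),0])
T=np.array([.65288,-.04399,.046]); plan(T,-.25,.5236)
t=r.snapshot("top");s=r.snapshot("scene")
z=lambda im,x,y,w,h,k:cv2.resize(im[y:y+h,x:x+w],None,fx=k,fy=k,interpolation=cv2.INTER_CUBIC)
cv2.imwrite("pics/a1.png",np.hstack([z(t["pixels"],285,140,100,120,4),z(s["pixels"],235,140,100,120,4)])[:,:,::-1])
E
```

```text
pos [ 0.6132 -0.0598  0.1152] yaw -0.2032 tilt 0.5207
rot [-0.0294  0.003   0.0405]
d in tool now [-0.0035 -0.023   0.0779] in target axes [-0.0047 -0.0252  0.0771]
```

View pics/a1.png

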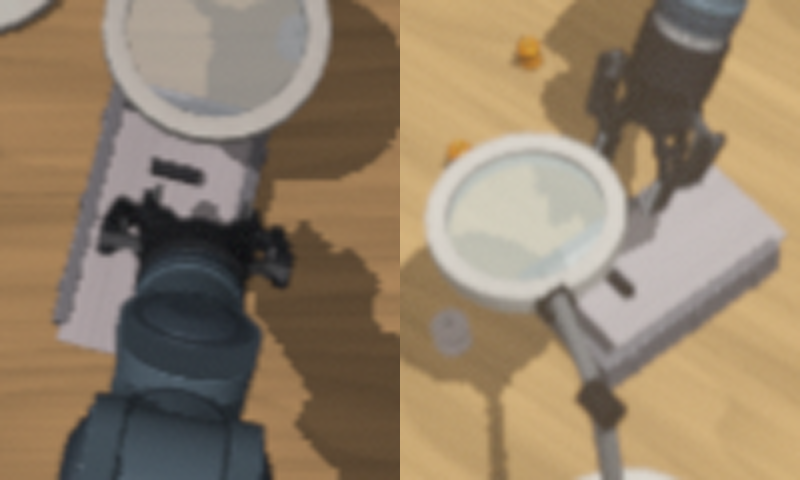

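The fingers are short of the block, at about (205,215) in the left half of the crop, and offset to one side of it. The lateral and yaw corrections did not take effect, so I'll check the joints.

```bash
python3 -c "
from h import *
print(r.observe()['q'].round(3))"
```

```text
[-0.203  0.166 -0.693  0.187  0.006  3.142]
```

Joint 6 has reached its 3.142 limit. I'll back off and turn the tool a half turn, which gives the same grasp.

>>> shift_gripper(
  moves=[
    [0.06,[0,0,-0.035],[0,0,0]],
    [0.06,[0,0,-0.035],[0,0,0]],
    [0.06,[0,0,-0.03],[0,0,-0.124]],
    [0.06,[0,0,0],[0,0,-0.124]],
    [0.06,[0,0,0],[0,0,-0.124]],
    [0.06,[0,0,0],[0,0,-0.124]],
    [0.06,[0,0,0],[0,0,-0.124]],
    [0.06,[0,0,0],[0,0,-0.124]],
    [0.06,[0,0,0],[0,0,-0.124]],
    [0.06,[0,0,0],[0,0,-0.124]],
    [0.06,[0,0,0],[0,0,-0.124]],
    [0.06,[0,0,0],[0,0,-0.124]],
  ],
)

```text
time_s: 4.1
eef_pos: [0.5653, -0.0503, 0.2108]
ee_rot: [2.372, 1.366, 0.566]
ft_force: [-0.2, 0.3, 0.3]
grip_width: 0.0602
grip_force: 0.0
```

>>> shift_gripper(
  moves=[
    [0.06,[0,0,0],[0,0,-0.124]],
    [0.06,[0,0,0],[0,0,-0.124]],
    [0.06,[0,0,0],[0,0,-0.124]],
    [0.06,[0,0,0],[0,0,-0.124]],
    [0.06,[0,0,0],[0,0,-0.124]],
    [0.06,[0,0,0],[0,0,-0.124]],
    [0.06,[0,0,0],[0,0,-0.124]],
    [0.06,[0,0,0],[0,0,-0.124]],
    [0.06,[0,0,0],[0,0,-0.124]],
    [0.06,[0,0,0],[0,0,-0.124]],
    [0.06,[0,0,0],[0,0,-0.124]],
    [0.06,[0,0,0],[0,0,-0.124]],
  ],
)

```text
time_s: 5.1
eef_pos: [0.5653, -0.0504, 0.2107]
ee_rot: [0.782, 2.491, 0.081]
ft_force: [-0.5, -0.5, -0.8]
grip_width: 0.0603
grip_force: 0.0
```

>>> shift_gripper(
  moves=[
    [0.06,[0,0,0],[0,0,-0.124]],
    [0.06,[0,0,0],[0,0,0]],
  ],
)

```text
time_s: 5.27
eef_pos: [0.5654, -0.0504, 0.2106]
ee_rot: [0.631, 2.531, 0.038]
ft_force: [-0.0, -1.0, 0.0]
grip_width: 0.0603
grip_force: 0.0
```

```bash
sed -i 's/return np.c_\[np.cross(y,z),y,z\]/return np.c_[-np.cross(y,z),-y,z]/; s/np.arctan2(C\[1,0\],C\[0,0\])/np.arctan2(-C[1,0],-C[0,0])/; s/np.arcsin(C\[2,0\])/np.arcsin(-C[2,0])/' h.py
python3 - <<'E'
from h import *
T=np.array([.65288,-.04399,.046]); plan(T,-.25,.5236);print(r.observe()["q"].round(3))
E
```

```text
pos [ 0.5654 -0.0504  0.2106] yaw -0.5335 tilt 0.5074
rot [ 0.031   0.0051 -0.2469]
d in tool now [0.017  0.0188 0.1848] in target axes [0.0102 0.0279 0.1841]
[-0.205 -0.041 -0.651  0.428  0.007  0.286]
```

>>> shift_gripper(
  moves=[
    [0.06,[0,0,0],[0.0155,0.0025,-0.1234]],
    [0.06,[0,0,0],[0.0155,0.0025,-0.1234]],
    [0.06,[0.01,0.028,0],[0,0,0]],
    [0.06,[0,0,0.035],[0,0,0]],
    [0.06,[0,0,0.035],[0,0,0]],
    [0.06,[0,0,0.035],[0,0,0]],
    [0.06,[0,0,0.035],[0,0,0]],
    [0.06,[0,0,0],[0,0,0]],
    [0.06,[0,0,0],[0,0,0]],
  ],
)

```text
time_s: 6.02
eef_pos: [0.6297, -0.0383, 0.0798]
ee_rot: [0.334, 2.607, -0.086]
ft_force: [-0.3, -0.9, 0.5]
grip_width: 0.0598
grip_force: 0.0
```

```bash
python3 - <<'E'
from h import *
T=np.array([.65288,-.04399,.046]); plan(T,-.25,.5236)
t=r.snapshot("top");s=r.snapshot("scene")
z=lambda im,x,y,w,h,k:cv2.resize(im[y:y+h,x:x+w],None,fx=k,fy=k,interpolation=cv2.INTER_CUBIC)
cv2.imwrite("pics/a2.png",np.hstack([z(t["pixels"],300,160,60,70,6),z(s["pixels"],265,170,60,70,6)])[:,:,::-1])
E
```

```text
pos [ 0.6297 -0.0383  0.0798] yaw -0.255 tilt 0.516
rot [-0.0007 -0.0076 -0.0043]
d in tool now [-0.0041  0.0002  0.0411] in target axes [-0.0038  0.0002  0.0411]
```

View pics/a2.png

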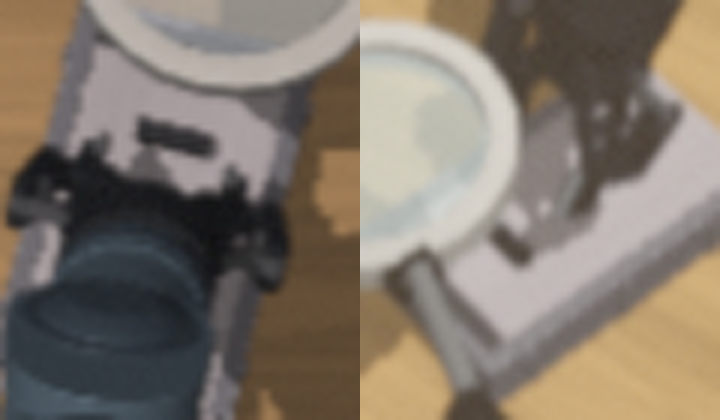

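The finger tips are at (97,140) and (233,175) in the left crop, about 2 mm left of the block at (176,137). I'll go down with a small shift and close.

>>> shift_gripper(
  moves=[
    [0.06,[-0.004,-0.0015,0.015],[0,-0.0076,0]],
    [0.06,[0,0,0.015],[0,0,0]],
    [0.06,[0,0,0.011],[0,0,0]],
    [0.06,[0,0,0],[0,0,0]],
    [0.035,[0,0,0],[0,0,0]],
    [0.035,[0,0,0],[0,0,0]],
    [0.035,[0,0,0],[0,0,0]],
    [0.035,[0,0,0],[0,0,0]],
    [0.035,[0,0,0],[0,0,0]],
  ],
  squeeze=40,
)

```text
time_s: 6.87
eef_pos: [0.6549, -0.045, 0.0495]
ee_rot: [0.328, 2.593, -0.085]
ft_force: [-2.0, 3.3, 6.3]
grip_width: 0.0366
grip_force: 39.3
```

```bash
python3 - <<'E'
from h import *
T=np.array([.65288,-.04399,.046]); plan(T,-.25,.5236);print(Rt(-.25,.5236).T@np.array([-np.cos(.25),np.sin(.25),0]))
E
```

```text
pos [ 0.6549 -0.045   0.0495] yaw -0.2521 tilt 0.5301
rot [ 0.0019  0.0066 -0.0018]
d in tool now [0.0037 0.0005 0.002 ] in target axes [0.0036 0.0005 0.002 ]
[ 0.86602479  0.         -0.50000106]
```

>>> shift_gripper(
  moves=[
    [0.035,[0.0125,0,-0.0083],[0,0,0]],
    [0.035,[0.013,0,-0.0075],[0,0,0]],
    [0.035,[0.013,0,-0.0075],[0,0,0]],
    [0.035,[0,0,0],[0,0,0]],
  ],
  squeeze=60,
)

```text
time_s: 7.2
eef_pos: [0.6095, -0.0332, 0.0496]
ee_rot: [0.327, 2.595, -0.085]
ft_force: [-2.1, 3.4, 4.8]
grip_width: 0.0359
grip_force: 46.0
```

```bash
python3 - <<'E'
from h import *
plan()
t=r.snapshot("top")
z=lambda im,x,y,w,h,k:cv2.resize(im[y:y+h,x:x+w],None,fx=k,fy=k,interpolation=cv2.INTER_CUBIC)
cv2.imwrite("pics/a3.png",z(t["pixels"],290,150,70,100,6)[:,:,::-1])
E
```

```text
pos [ 0.6095 -0.0332  0.0496] yaw -0.2516 tilt 0.5289
```

View pics/a3.png

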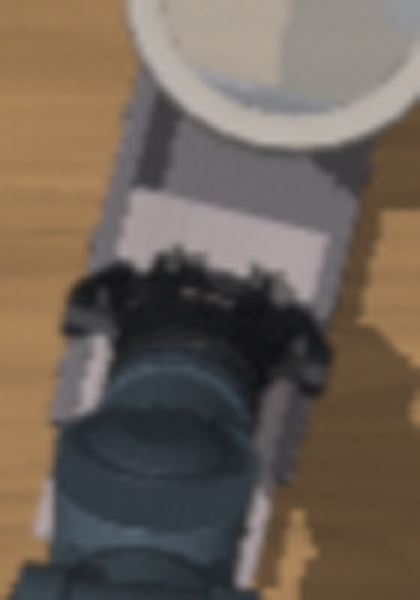

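The cover has slid with the gripper; its far edge now runs from (135,190) to (328,235). I'll carry on to the stop.

>>> shift_gripper(
  moves=[
    [0.035,[0.013,0,-0.0075],[0,0,0]],
    [0.035,[0.013,0,-0.0075],[0,0,0]],
    [0.035,[0,0,0],[0,0,0]],
  ],
)

```text
time_s: 7.5
eef_pos: [0.581, -0.0256, 0.0496]
ee_rot: [0.327, 2.594, -0.084]
ft_force: [-2.2, 4.5, 5.0]
grip_width: 0.0357
grip_force: 46.2
```

>>> shift_gripper(
  moves=[
    [0.035,[0.005,0,-0.0029],[0,0,0]],
    [0.035,[0,0,0],[0,0,0]],
  ],
)

```text
time_s: 7.67
eef_pos: [0.5764, -0.0245, 0.0496]
ee_rot: [0.327, 2.594, -0.084]
ft_force: [-2.1, 5.6, 6.0]
grip_width: 0.0357
grip_force: 45.4
```

>>> shift_gripper(
  moves=[
    [0.035,[0.0035,0,-0.002],[0,0,0]],
    [0.035,[0,0,0],[0,0,0]],
  ],
)

```text
time_s: 7.83
eef_pos: [0.5741, -0.0239, 0.0499]
ee_rot: [0.327, 2.592, -0.084]
ft_force: [6.8, 4.8, -3.0]
grip_width: 0.0358
grip_force: 41.4
```

The cover is at its stop: the force reversed and the motion ended. Release and retract.

>>> shift_gripper(
  moves=[
    [0.06,[0,0,0],[0,0,0]],
    [0.06,[0,0,0],[0,0,0]],
    [0.06,[0,0,0],[0,0,0]],
    [0.06,[0,0,-0.03],[0,0,0]],
    [0.06,[0,0,-0.035],[0,0,0]],
    [0.06,[0,0,-0.035],[0,0,0]],
    [0.06,[0,0,-0.03],[0,0,0]],
    [0.06,[0,0,0],[0,0,0]],
  ],
)

```text
time_s: 8.5
eef_pos: [0.5088, -0.0086, 0.1658]
ee_rot: [0.329, 2.59, -0.088]
ft_force: [1.3, -1.1, 0.7]
grip_width: 0.0602
grip_force: 0.0
```

```bash
python3 - <<'E'
from h import *
a=.503;f=np.array([np.cos(a),np.sin(a),0]);T=np.array([.4765,.2615,.02])+.005*f
plan(T-.08*Rt(a,.5236)[:,2],a,.5236)
E
```

```text
pos [ 0.5088 -0.0086  0.1658] yaw -0.2528 tilt 0.534
rot [-0.3802  0.0103 -0.6525]
d in tool now [0.146  0.2294 0.0028] in target axes [-0.0197  0.2522  0.0997]
```

>>> shift_gripper(
  moves=[
    [0.06,[0,0,0],[-0.0543,0.0015,-0.0932]],
    [0.06,[0,0,0],[-0.0543,0.0015,-0.0932]],
    [0.06,[0,0,0],[-0.0543,0.0015,-0.0932]],
    [0.06,[0,0,0],[-0.0543,0.0015,-0.0932]],
    [0.06,[0,0,0],[-0.0543,0.0015,-0.0932]],
    [0.06,[0,0,0],[-0.0543,0.0015,-0.0932]],
    [0.06,[0,0,0],[-0.0543,0.0015,-0.0932]],
    [0.06,[0,0,0],[0,0,0]],
  ],
)

```text
time_s: 9.17
eef_pos: [0.509, -0.0107, 0.16]
ee_rot: [-0.652, 2.554, 0.179]
ft_force: [-0.1, -1.2, 0.0]
grip_width: 0.0599
grip_force: 0.0
```

>>> shift_gripper(
  moves=[
    [0.06,[0,0.036,0],[0,0,0]],
    [0.06,[0,0.036,0],[0,0,0]],
    [0.06,[0,0.036,0],[0,0,0]],
    [0.06,[0,0.036,0],[0,0,0]],
    [0.06,[0,0.036,0],[0,0,0]],
    [0.06,[0,0.036,0],[0,0,0]],
    [0.04,[-0.02,0.03,0],[0,0,0]],
    [0.04,[0,0,0.035],[0,0,0]],
    [0.04,[0,0,0.035],[0,0,0]],
    [0.04,[0,0,0],[0,0,0]],
  ],
)

```text
time_s: 10.0
eef_pos: [0.4329, 0.2332, 0.1048]
ee_rot: [-0.655, 2.56, 0.18]
ft_force: [-1.2, -1.3, -0.7]
grip_width: 0.0401
grip_force: 0.0
```

```bash
python3 - <<'E'
from h import *
a=.503;f=np.array([np.cos(a),np.sin(a),0]);T=np.array([.4765,.2615,.02])+.005*f
plan(T,a,.5236)
E
```

```text
pos [0.4329 0.2332 0.1048] yaw 0.4993 tilt 0.5109
rot [ 0.0052 -0.0127 -0.0032]
d in tool now [-0.0081  0.0033  0.1017] in target axes [-0.0068  0.0038  0.1018]
```

>>> shift_gripper(
  moves=[
    [0.036,[-0.007,0.0038,0.03],[0.0052,-0.0127,-0.0032]],
    [0.036,[0,0,0.03],[0,0,0]],
    [0.036,[0,0,0.012],[0,0,0]],
    [0.036,[0,0,0],[0,0,0]],
  ],
)

```text
time_s: 10.33
eef_pos: [0.469, 0.2555, 0.0495]
ee_rot: [-0.651, 2.543, 0.175]
ft_force: [-0.7, -0.2, -0.6]
grip_width: 0.0358
grip_force: 0.0
```

```bash
python3 - <<'E'
from h import *
a=.503;f=np.array([np.cos(a),np.sin(a),0]);T=np.array([.4765,.2615,.02])+.005*f
plan(T,a,.5236)
t=r.snapshot("top");s=r.snapshot("scene")
z=lambda im,x,y,w,h,k:cv2.resize(im[y:y+h,x:x+w],None,fx=k,fy=k,interpolation=cv2.INTER_CUBIC)
cv2.imwrite("pics/a4.png",np.hstack([z(t["pixels"],210,215,50,50,8),z(s["pixels"],360,195,50,50,8)])[:,:,::-1])
E
```

```text
pos [0.469  0.2555 0.0495] yaw 0.5012 tilt 0.5272
rot [-0.0017  0.0036 -0.0016]
d in tool now [0.0024 0.0017 0.0328] in target axes [0.0022 0.0016 0.0328]
```

View pics/a4.png

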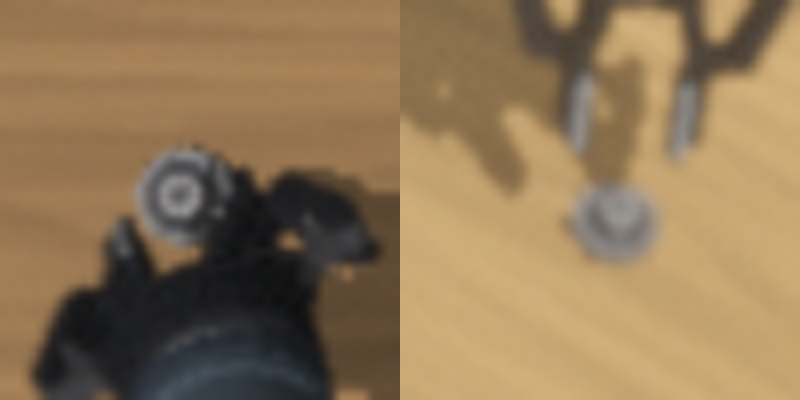

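The fingers straddle the gear, with the tips in the top crop at about (122,230) and (235,175) and the gear boss at (180,195). I'll check this against the projected TCP.

```bash
python3 - <<'E'
from h import *
t=r.snapshot("top");s=r.snapshot("scene")
o=r.observe();C=R.from_rotvec(o["ee_rot"]).as_matrix();p=o["eef_pos"]
P=[p,p+C@[0,.018,0],p-C@[0,.018,0],[.4765,.2615,.018],[.4765,.2615,0.008]]
print(((proj(t,P)-[210,215])*8).round(0).tolist());print(((proj(s,P)-[360,195])*8+[400,0]).round(0).tolist())
E
```

```text
[[176.0, 203.0], [135.0, 225.0], [217.0, 180.0], [177.0, 192.0], [181.0, 193.0]]
[[614.0, 142.0], [655.0, 145.0], [573.0, 138.0], [608.0, 200.0], [605.0, 211.0]]
```

The projections agree within about 2 mm. Descend and feel for the disc.

>>> shift_gripper(
  moves=[
    [0.034,[0.002,0,0.015],[0,0,0]],
    [0.034,[0,0,0.015],[0,0,0]],
    [0.034,[0,0,0.003],[0,0,0]],
    [0.034,[0,0,0],[0,0,0]],
  ],
  squeeze=30,
)

```text
time_s: 10.87
eef_pos: [0.4835, 0.2631, 0.023]
ee_rot: [-0.652, 2.539, 0.175]
ft_force: [-0.2, 0.4, -0.6]
grip_width: 0.034
grip_force: 0.0
```

>>> shift_gripper(
  moves=[
    [0.034,[0.0005,0,0.0009],[0,0,0]],
    [0.034,[0.0005,0,0.0009],[0,0,0]],
    [0.034,[0,0,0],[0,0,0]],
  ],
)

```text
time_s: 11.12
eef_pos: [0.4836, 0.2632, 0.0211]
ee_rot: [-0.653, 2.538, 0.175]
ft_force: [0.6, 0.5, 0.1]
grip_width: 0.0341
grip_force: 0.0
```

>>> shift_gripper(
  moves=[
    [0.034,[0.0005,0,0.0009],[0,0,0]],
    [0.034,[0.0005,0,0.0009],[0,0,0]],
    [0.034,[0,0,0],[0,0,0]],
  ],
)

```text
time_s: 11.37
eef_pos: [0.4835, 0.2633, 0.0184]
ee_rot: [-0.653, 2.539, 0.175]
ft_force: [-0.1, -0.2, 0.5]
grip_width: 0.0339
grip_force: 0.0
```

>>> shift_gripper(
  moves=[
    [0.034,[0.002,0,0],[0,0,0]],
    [0.028,[0,0,0],[0,0,0]],
    [0.022,[0,0,0],[0,0,0]],
    [0.01,[0,0,0],[0,0,0]],
    [0.01,[0,0,0],[0,0,0]],
    [0.01,[0,0,0],[0,0,0]],
    [0.01,[0,0,0],[0,0,0]],
  ],
  squeeze=30,
)

```text
time_s: 11.95
eef_pos: [0.4819, 0.2625, 0.0174]
ee_rot: [-0.653, 2.539, 0.176]
ft_force: [-2.2, -0.8, 1.9]
grip_width: 0.0152
grip_force: 29.2
```

>>> shift_gripper(
  moves=[
    [0.005,[0,0,0],[0,0,0]],
    [0.005,[-0.005,0,-0.009],[0,0,0]],
    [0.005,[-0.0165,0,-0.0286],[0,0,0]],
    [0.005,[-0.0165,0,-0.0286],[0,0,0]],
    [0.005,[-0.0165,0,-0.0286],[0,0,0]],
    [0.005,[-0.01,0,-0.0175],[0,0,0]],
    [0.005,[0,0,0],[0,0,0]],
  ],
  squeeze=50,
)

```text
time_s: 12.53
eef_pos: [0.485, 0.2635, 0.1536]
ee_rot: [-0.651, 2.528, 0.176]
ft_force: [1.4, -0.5, -0.4]
grip_width: 0.014
grip_force: 48.8
```

```bash
python3 - <<'E'
from h import *
plan([.6514,-.0437,.17],-.25,.5236)
t=r.snapshot("top");s=r.snapshot("scene")
z=lambda im,x,y,w,h,k:cv2.resize(im[y:y+h,x:x+w],None,fx=k,fy=k,interpolation=cv2.INTER_CUBIC)
cv2.imwrite("pics/a5.png",np.hstack([z(t["pixels"],205,205,50,50,8),z(s["pixels"],350,170,50,50,8)])[:,:,::-1])
E
```

```text
pos [0.485  0.2635 0.1536] yaw 0.5053 tilt 0.5419
rot [0.3798 0.0187 0.6505]
d in tool now [-0.0058 -0.3495 -0.0143] in target axes [-0.2137 -0.2565  0.1044]
```

View pics/a5.png

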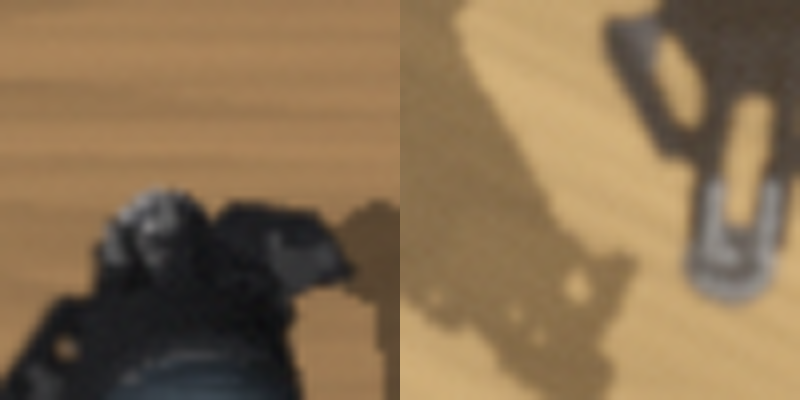

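The gear is held by the boss: the scene crop shows its disc below both pads at (732,285). Rotate, then plan the slanted entry.

>>> shift_gripper(
  moves=[
    [0.005,[0,0,0],[0.0543,0.0027,0.093]],
    [0.005,[0,0,0],[0.0543,0.0027,0.093]],
    [0.005,[0,0,0],[0.0543,0.0027,0.093]],
    [0.005,[0,0,0],[0.0543,0.0027,0.093]],
    [0.005,[0,0,0],[0.0543,0.0027,0.093]],
    [0.005,[0,0,0],[0.0543,0.0027,0.093]],
    [0.005,[0,0,0],[0.0543,0.0027,0.093]],
    [0.005,[0,0,0],[0,0,0]],
  ],
)

```text
time_s: 13.3
eef_pos: [0.48, 0.2629, 0.1443]
ee_rot: [0.325, 2.614, -0.098]
ft_force: [1.2, 0.5, -0.1]
grip_width: 0.0134
grip_force: 48.9
```

```bash
python3 - <<'E'
from h import *
W1=np.array([.6562,-.0449,.0574]);plan(W1-.1*Rt(-.25,.5236)[:,2],-.25,.5236)
E
```

```text
pos [0.48   0.2629 0.1443] yaw -0.2448 tilt 0.511
rot [-0.0083 -0.0126  0.0046]
d in tool now [-0.1705 -0.2546  0.0987] in target axes [-0.1704 -0.2547  0.0987]
```

>>> shift_gripper(
  moves=[
    [0.005,[0,0,0],[-0.0083,-0.0126,0.0046]],
    [0.005,[-0.019,-0.0283,0.011],[0,0,0]],
    [0.005,[-0.019,-0.0283,0.011],[0,0,0]],
    [0.005,[-0.019,-0.0283,0.011],[0,0,0]],
    [0.005,[-0.019,-0.0283,0.011],[0,0,0]],
    [0.005,[-0.019,-0.0283,0.011],[0,0,0]],
    [0.005,[-0.019,-0.0283,0.011],[0,0,0]],
    [0.005,[-0.019,-0.0283,0.011],[0,0,0]],
    [0.005,[-0.019,-0.0283,0.011],[0,0,0]],
    [0.005,[-0.019,-0.0283,0.011],[0,0,0]],
    [0.005,[0,0,0],[0,0,0]],
  ],
)

```text
time_s: 14.22
eef_pos: [0.6107, -0.0404, 0.1469]
ee_rot: [0.335, 2.592, -0.09]
ft_force: [0.3, -0.4, -0.7]
grip_width: 0.0134
grip_force: 49.1
```

```bash
python3 - <<'E'
from h import *
W1=np.array([.6562,-.0449,.0574]);plan(W1,-.25,.5236)
E
```

```text
pos [ 0.6107 -0.0404  0.1469] yaw -0.2572 tilt 0.5313
rot [-0.0029  0.0077 -0.0062]
d in tool now [0.0064 0.0072 0.1001] in target axes [0.0056 0.0069 0.1001]
```

>>> shift_gripper(
  moves=[
    [0.005,[0.0056,0.007,0],[-0.0029,0.0077,-0.0062]],
    [0.005,[0,0,0.025],[0,0,0]],
    [0.005,[0,0,0.025],[0,0,0]],
    [0.005,[0,0,0.025],[0,0,0]],
    [0.005,[0,0,0.025],[0,0,0]],
    [0.005,[0,0,0],[0,0,0]],
  ],
)

```text
time_s: 14.72
eef_pos: [0.6509, -0.0358, 0.051]
ee_rot: [0.317, 2.613, -0.08]
ft_force: [-0.3, 0.0, -0.7]
grip_width: 0.0137
grip_force: 49.0
```

```bash
python3 - <<'E'
from h import *
T=np.array([.6562,-.0449,.0214]);plan(T,-.25,.5236)
t=r.snapshot("top");s=r.snapshot("scene")
z=lambda im,x,y,w,h,k:cv2.resize(im[y:y+h,x:x+w],None,fx=k,fy=k,interpolation=cv2.INTER_CUBIC)
cv2.imwrite("pics/a6.png",np.hstack([z(t["pixels"],300,150,60,70,6),z(s["pixels"],265,170,60,70,6)])[:,:,::-1])
E
```

```text
pos [ 0.6509 -0.0358  0.051 ] yaw -0.2418 tilt 0.5113
rot [ 0.0061 -0.0123  0.0071]
d in tool now [ 0.0081 -0.0076  0.0294] in target axes [ 0.0084 -0.0075  0.0294]
```

View pics/a6.png

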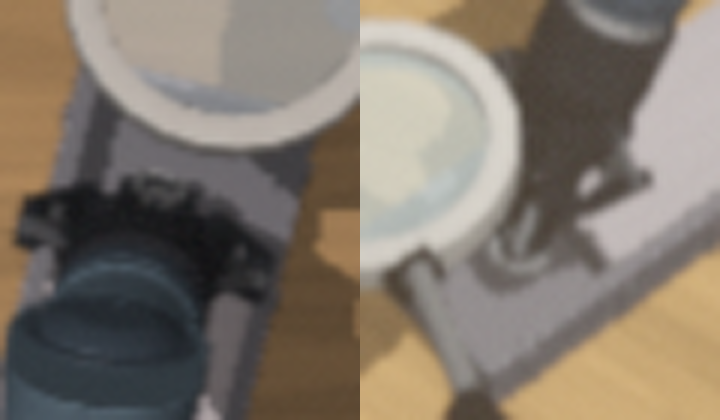

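The gear hangs clear inside the opening at (520,250) in the right crop, away from the lens rim. Level it and lower.

>>> shift_gripper(
  moves=[
    [0.005,[-0.003,-0.0075,0],[0.006,-0.018,0.007]],
    [0.005,[0.003,0,0.008],[0,0,0]],
    [0.005,[0.003,0,0.008],[0,0,0]],
    [0.005,[0.0025,0,0.006],[0,0,0]],
    [0.005,[0,0,0],[0,0,0]],
  ],
)

```text
time_s: 15.23
eef_pos: [0.6575, -0.0457, 0.0332]
ee_rot: [0.328, 2.589, -0.089]
ft_force: [-1.0, 0.3, -1.6]
grip_width: 0.0137
grip_force: 49.0
```

```bash
python3 - <<'E'
from h import *
T=np.array([.6562,-.0449,.0214]);plan(T,-.25,.5236)
E
```

```text
pos [ 0.6575 -0.0457  0.0332] yaw -0.2526 tilt 0.5342
rot [-0.0003  0.0106 -0.0023]
d in tool now [0.0072 0.0005 0.0095] in target axes [0.0071 0.0005 0.0095]
```

Lower the last 12 mm in fine steps, feeling for the floor.

>>> shift_gripper(
  moves=[
    [0.005,[0.0022,0,0.0038],[0,0,0]],
    [0.005,[0.0022,0,0.0038],[0,0,0]],
    [0.005,[0,0,0],[0,0,0]],
  ],
)

```text
time_s: 15.48
eef_pos: [0.6584, -0.0461, 0.0252]
ee_rot: [0.329, 2.588, -0.089]
ft_force: [-0.2, -0.8, -0.9]
grip_width: 0.0138
grip_force: 49.0
```

>>> shift_gripper(
  moves=[
    [0.005,[0.0007,0,0.0013],[0,0,0]],
    [0.005,[0,0,0],[0,0,0]],
  ],
)

```text
time_s: 15.65
eef_pos: [0.6591, -0.0463, 0.0246]
ee_rot: [0.329, 2.586, -0.089]
ft_force: [-0.1, 0.3, -1.2]
grip_width: 0.0136
grip_force: 49.0
```

>>> shift_gripper(
  moves=[
    [0.005,[0.0007,0,0.0013],[0,0,0]],
    [0.005,[0,0,0],[0,0,0]],
  ],
)

```text
time_s: 15.82
eef_pos: [0.6593, -0.0464, 0.0234]
ee_rot: [0.329, 2.586, -0.089]
ft_force: [0.8, 1.0, -0.8]
grip_width: 0.0134
grip_force: 49.0
```

>>> shift_gripper(
  moves=[
    [0.005,[0.0007,0,0.0013],[0,0,0]],
    [0.005,[0,0,0],[0,0,0]],
  ],
)

```text
time_s: 15.98
eef_pos: [0.6592, -0.0464, 0.0218]
ee_rot: [0.329, 2.586, -0.089]
ft_force: [-0.1, 0.5, -0.7]
grip_width: 0.0135
grip_force: 49.0
```

>>> shift_gripper(
  moves=[
    [0.005,[0.0006,0,0.0011],[0,0,0]],
    [0.005,[0,0,0],[0,0,0]],
  ],
)

```text
time_s: 16.15
eef_pos: [0.6598, -0.0465, 0.0215]
ee_rot: [0.329, 2.585, -0.089]
ft_force: [-2.8, 0.8, 5.5]
grip_width: 0.0136
grip_force: 50.1
```

>>> shift_gripper(
  moves=[
    [0.005,[0.0005,0,0.0009],[0,0,0]],
    [0.005,[0,0,0],[0,0,0]],
  ],
)

```text
time_s: 16.32
eef_pos: [0.66, -0.0465, 0.0214]
ee_rot: [0.329, 2.584, -0.09]
ft_force: [-8.0, 0.8, 11.8]
grip_width: 0.0139
grip_force: 51.2
```

Floor contact, at the expected height. Release gently and retract.

>>> shift_gripper(
  moves=[
    [0.005,[-0.0006,0,-0.0011],[0,0,0]],
    [0.016,[0,0,0],[0,0,0]],
    [0.02,[0,0,0],[0,0,0]],
    [0.03,[0,0,0],[0,0,0]],
    [0.04,[0,0,0],[0,0,0]],
    [0.04,[0,0,0],[0,0,0]],
    [0.04,[-0.005,0,-0.009],[0,0,0]],
    [0.04,[0,0,-0.01],[0,0,0]],
    [0.04,[0,0,-0.03],[0,0,0]],
    [0.04,[0,0,-0.035],[0,0,0]],
    [0.05,[0,0,-0.035],[0,0,0]],
    [0.06,[0,0,0],[0,0,0]],
  ],
)

```text
time_s: 17.32
eef_pos: [0.6054, -0.0319, 0.1322]
ee_rot: [0.327, 2.578, -0.088]
ft_force: [1.4, -0.1, 0.6]
grip_width: 0.0597
grip_force: 0.0
```

```bash
python3 - <<'E'
from h import *
T=np.array([.5741,-.0239,.049]);plan(T,-.25,.5236)
t=r.snapshot("top");s=r.snapshot("scene")
z=lambda im,x,y,w,h,k:cv2.resize(im[y:y+h,x:x+w],None,fx=k,fy=k,interpolation=cv2.INTER_CUBIC)
cv2.imwrite("pics/a7.png",np.hstack([z(t["pixels"],300,150,60,70,6),z(s["pixels"],265,170,60,70,6)])[:,:,::-1])
E
```

```text
pos [ 0.6054 -0.0319  0.1322] yaw -0.2533 tilt 0.5453
rot [ 0.0009  0.0217 -0.0028]
d in tool now [ 0.0708 -0.0003  0.0544] in target axes [ 0.0696 -0.      0.0559]
```

View pics/a7.png

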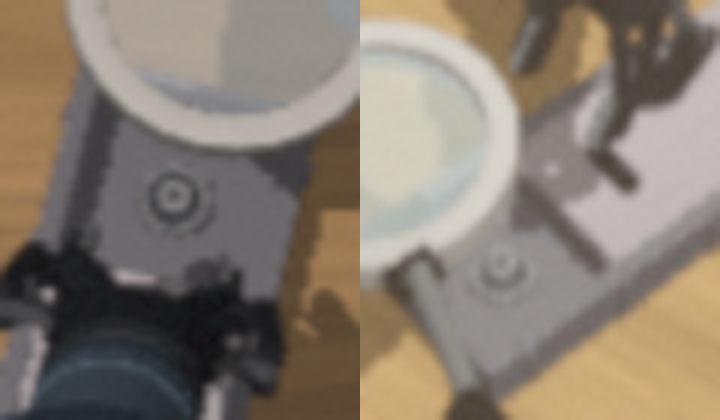

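The gear lies flat, boss up, in the compartment at (175,197) in the left crop. Now re-grip the block and close the cover.

>>> shift_gripper(
  moves=[
    [0.06,[0.035,0,0],[0,0.0217,-0.0028]],
    [0.06,[0.034,0,0],[0,0,0]],
    [0.06,[0,0,0.02],[0,0,0]],
    [0.06,[0,0,0.018],[0,0,0]],
    [0.06,[0,0,0],[0,0,0]],
  ],
)

```text
time_s: 17.83
eef_pos: [0.5624, -0.0221, 0.0536]
ee_rot: [0.329, 2.614, -0.087]
ft_force: [-0.4, -0.8, 0.5]
grip_width: 0.0602
grip_force: 0.0
```

```bash
python3 - <<'E'
from h import *
T=np.array([.5741,-.0239,.049]);plan(T,-.25,.5236)
E
```

```text
pos [ 0.5624 -0.0221  0.0536] yaw -0.2501 tilt 0.5094
rot [-0.0013 -0.0142 -0.0001]
d in tool now [-0.008   0.0011  0.0097] in target axes [-0.0079  0.0011  0.0098]
```

>>> shift_gripper(
  moves=[
    [0.06,[-0.008,0.001,0.004],[0,-0.0142,0]],
    [0.06,[0,0,0.0045],[0,0,0]],
    [0.05,[0,0,0],[0,0,0]],
    [0.035,[0,0,0],[0,0,0]],
    [0.03,[0,0,0],[0,0,0]],
    [0.03,[0,0,0],[0,0,0]],
    [0.03,[0,0,0],[0,0,0]],
  ],
  squeeze=50,
)

```text
time_s: 18.42
eef_pos: [0.576, -0.0239, 0.0549]
ee_rot: [0.326, 2.594, -0.089]
ft_force: [0.2, 0.2, -0.1]
grip_width: 0.0297
grip_force: 0.0
```

>>> shift_gripper(
  moves=[
    [0.03,[-0.013,0,0.0075],[0,0,0]],
    [0.03,[-0.013,0,0.0075],[0,0,0]],
    [0.03,[-0.013,0,0.0075],[0,0,0]],
    [0.03,[-0.013,0,0.0075],[0,0,0]],
    [0.03,[0,0,0],[0,0,0]],
  ],
)

```text
time_s: 18.83
eef_pos: [0.6378, -0.0397, 0.0569]
ee_rot: [0.327, 2.589, -0.089]
ft_force: [0.5, -0.2, 1.6]
grip_width: 0.03
grip_force: 0.0
```

The fingers closed just above the block at z 0.055 and passed over it. I'll go back and take it lower.

>>> shift_gripper(
  moves=[
    [0.06,[0.013,0,-0.0075],[0,0,0]],
    [0.06,[0.013,0,-0.0075],[0,0,0]],
    [0.06,[0.013,0,-0.0075],[0,0,0]],
    [0.06,[0.013,0,-0.0075],[0,0,0]],
    [0.06,[0,0,0],[0,0,0]],
    [0.06,[0,0,0],[0,0,0]],
  ],
)

```text
time_s: 19.33
eef_pos: [0.5746, -0.0236, 0.0542]
ee_rot: [0.326, 2.595, -0.089]
ft_force: [-0.7, 0.2, 0.0]
grip_width: 0.06
grip_force: 0.0
```

```bash
python3 - <<'E'
from h import *
T=np.array([.5741,-.0239,.048]);plan(T,-.25,.5236)
E
```

```text
pos [ 0.5746 -0.0236  0.0542] yaw -0.2497 tilt 0.5287
rot [-0.0004  0.0051  0.0003]
d in tool now [ 0.0034 -0.0004  0.0051] in target axes [ 0.0034 -0.0004  0.0051]
```

>>> shift_gripper(
  moves=[
    [0.06,[0.0015,0,0.0026],[0,0.005,0]],
    [0.06,[0.0015,0,0.0026],[0,0,0]],
    [0.06,[0,0,0],[0,0,0]],
  ],
)

```text
time_s: 19.58
eef_pos: [0.5767, -0.0242, 0.0483]
ee_rot: [0.327, 2.599, -0.088]
ft_force: [-0.0, 0.4, -0.5]
grip_width: 0.0599
grip_force: 0.0
```

>>> shift_gripper(
  moves=[
    [0.06,[0.001,0,0.0017],[0,0,0]],
    [0.06,[0,0,0],[0,0,0]],
  ],
)

```text
time_s: 19.75
eef_pos: [0.5761, -0.0241, 0.0461]
ee_rot: [0.327, 2.6, -0.088]
ft_force: [0.1, 0.3, -0.5]
grip_width: 0.0598
grip_force: 0.0
```

>>> shift_gripper(
  moves=[
    [0.04,[0,0,0],[0,0,0]],
    [0.03,[0,0,0],[0,0,0]],
    [0.03,[0,0,0],[0,0,0]],
    [0.03,[0,0,0],[0,0,0]],
    [0.03,[0,0,0],[0,0,0]],
  ],
  squeeze=60,
)

```text
time_s: 20.17
eef_pos: [0.5763, -0.0243, 0.0471]
ee_rot: [0.327, 2.598, -0.089]
ft_force: [-2.9, -0.3, 4.3]
grip_width: 0.0342
grip_force: 59.2
```

>>> shift_gripper(
  moves=[
    [0.03,[-0.013,0,0.0075],[0,0,0]],
    [0.03,[-0.013,0,0.0075],[0,0,0]],
    [0.03,[-0.013,0,0.0075],[0,0,0]],
    [0.03,[0,0,0],[0,0,0]],
  ],
)

```text
time_s: 20.5
eef_pos: [0.622, -0.0362, 0.0473]
ee_rot: [0.328, 2.597, -0.09]
ft_force: [3.0, -2.4, -0.9]
grip_width: 0.0338
grip_force: 59.8
```

>>> shift_gripper(
  moves=[
    [0.03,[-0.013,0,0.0075],[0,0,0]],
    [0.03,[-0.013,0,0.0075],[0,0,0]],
    [0.03,[-0.01,0,0.0058],[0,0,0]],
    [0.03,[0,0,0],[0,0,0]],
  ],
)

```text
time_s: 20.83
eef_pos: [0.6614, -0.0465, 0.0473]
ee_rot: [0.328, 2.597, -0.09]
ft_force: [1.7, -3.8, 1.0]
grip_width: 0.0335
grip_force: 59.7
```

>>> shift_gripper(
  moves=[
    [0.03,[-0.0043,0,0.0025],[0,0,0]],
    [0.03,[0,0,0],[0,0,0]],
  ],
)

```text
time_s: 21.0
eef_pos: [0.6632, -0.047, 0.0469]
ee_rot: [0.328, 2.6, -0.09]
ft_force: [-6.7, -2.0, 10.3]
grip_width: 0.0334
grip_force: 68.8
```

>>> shift_gripper(
  moves=[
    [0.03,[-0.0035,0,0.002],[0,0,0]],
    [0.03,[0,0,0],[0,0,0]],
  ],
)

```text
time_s: 21.17
eef_pos: [0.6637, -0.0471, 0.0463]
ee_rot: [0.327, 2.605, -0.09]
ft_force: [-25.1, 2.1, 28.6]
grip_width: 0.0336
grip_force: 78.4
```

>>> shift_gripper(
  moves=[
    [0.03,[-0.0017,0,0.001],[0,0,0]],
    [0.03,[0,0,0],[0,0,0]],
  ],
)

```text
time_s: 21.33
eef_pos: [0.6639, -0.0471, 0.0461]
ee_rot: [0.327, 2.607, -0.09]
ft_force: [-34.9, 4.1, 36.1]
grip_width: 0.0337
grip_force: 81.7
```

>>> shift_gripper(
  moves=[
    [0.03,[-0.0017,0,0.001],[0,0,0]],
    [0.03,[0,0,0],[0,0,0]],
  ],
)

```text
time_s: 21.5
eef_pos: [0.6641, -0.0471, 0.0459]
ee_rot: [0.327, 2.609, -0.09]
ft_force: [-44.0, 5.6, 45.9]
grip_width: 0.0334
grip_force: 85.6
```

The force is rising 7 mm before the expected travel. I'll relax, release, retract and measure the cover.

>>> shift_gripper(
  moves=[
    [0.03,[0.002,0,-0.0015],[0,0,0]],
    [0.03,[0.002,0,-0.002],[0,0,0]],
    [0.03,[0.001,0,-0.002],[0,0,0]],
    [0.03,[0,0,0],[0,0,0]],
  ],
  squeeze=20,
)

```text
time_s: 21.83
eef_pos: [0.6625, -0.0468, 0.0473]
ee_rot: [0.328, 2.603, -0.09]
ft_force: [-5.6, -3.2, 0.1]
grip_width: 0.0336
grip_force: 59.2
```

>>> shift_gripper(
  moves=[
    [0.06,[0,0,0],[0,0,0]],
    [0.06,[0,0,0],[0,0,0]],
    [0.06,[0,0,0],[0,0,0]],
    [0.06,[0,0,-0.03],[0,0,0]],
    [0.06,[0,0,-0.035],[0,0,0]],
    [0.06,[0,0,-0.035],[0,0,0]],
    [0.06,[0.03,0,0],[0,0,0]],
    [0.06,[0.03,0,0],[0,0,0]],
    [0.06,[0.03,0,0],[0,0,0]],
    [0.06,[0,0,-0.035],[0,0,0]],
    [0.06,[0,0,-0.035],[0,0,0]],
    [0.06,[0,0,0],[0,0,0]],
  ],
)

```text
time_s: 22.83
eef_pos: [0.5078, -0.0053, 0.1554]
ee_rot: [0.324, 2.594, -0.086]
ft_force: [2.5, 0.4, 0.5]
grip_width: 0.0603
grip_force: 0.0
```

```bash
cat > m.py <<'E'
from h import *
t=r.snapshot("top");s=r.snapshot("scene");t0={**t,"pixels":cv2.imread("pics/top0.png")[:,:,::-1]};s0={**s,"pixels":cv2.imread("pics/scene0.png")[:,:,::-1]}
f=np.array([np.cos(-.25),np.sin(-.25),0])
def blob(S,x,y,w,h,th):
    m=(S["pixels"][y:y+h,x:x+w].max(2)<th).astype(np.uint8);n,l,st,c=cv2.connectedComponentsWithStats(m)
    return [(int(a[4]),(cc+[x,y]).round(2).tolist()) for a,cc in zip(st[1:],c[1:]) if a[4]>8]
for nm,S in(("t0",t0),("t",t)):
    b=blob(S,312,168,35,24,75);print(nm,b);[print(plane(S,[q[1]],.046)[0]@f) for q in b]
for nm,S in(("s0",s0),("s",s)):
    b=blob(S,278,196,24,22,100);print(nm,b);[print(plane(S,[q[1]],.046)[0]@f) for q in b]
E
python3 m.py
```

```text
t0 [(41, [328.49, 182.71])]
0.6395147456137134
t [(40, [329.5, 178.0])]
0.6548634902758337
s0 [(14, [289.5, 210.5])]
0.6410597442166845
s [(10, [286.5, 213.5])]
0.6568945010176086
```

```bash
python3 - <<'E'
from h import *
t=r.snapshot("top");s=r.snapshot("scene")
f=np.array([np.cos(-.25),np.sin(-.25),0]);n=np.array([np.sin(.25),np.cos(.25),0])
O=np.array([.6126,-.0338,0])
old={"t":cv2.imread("pics/top0.png")[:,:,::-1],"s":cv2.imread("pics/scene0.png")[:,:,::-1]}
xs=np.arange(-.125,-.08,.001)
for k,S in(("t",t),("s",s)):
  for lab,im in(("old",old[k]),("new",S["pixels"])):
    for y in(-.04,-.02,0.02,.04):
        P=[O+x*f+y*n+[0,0,.036] for x in xs]
        uv=proj(S,P).astype(np.float32)
        v=cv2.remap(im[...,2].astype(np.float32),uv[:,:1],uv[:,1:],cv2.INTER_LINEAR).ravel()
        lo,hi=v[:4].mean(),v[-4:].mean();i=np.argmax(np.abs(np.diff(np.convolve(v,np.ones(3)/3,'same')))[2:-2])+2
        print(k,lab,y,(xs[i]*1e3+.5).round(1),int(lo),int(hi))
# gear knobs etc. unaffected check
d=np.abs(t["pixels"].astype(int)-old["t"]).max(2)>60
nn,l,st,c=cv2.connectedComponentsWithStats(d.astype(np.uint8));print([(a[4],cc.round().tolist()) for a,cc in zip(st[1:],c[1:]) if a[4]>15])
E
```

```text
t old -0.04 -112.5 80 152
t old -0.02 -111.5 81 152
t old 0.02 -111.5 77 153
t old 0.04 -110.5 82 154
t new -0.04 -93.5 25 156
t new -0.02 -83.5 20 124
t new 0.02 -95.5 34 158
t new 0.04 -89.5 32 157
s old -0.04 -113.5 121 180
s old -0.02 -113.5 118 180
s old 0.02 -113.5 113 182
s old 0.04 -113.5 112 179
s new -0.04 -98.5 106 183
s new -0.02 -89.5 119 182
s new 0.02 -97.5 117 186
s new 0.04 -97.5 117 183
[(np.int32(104), [329.0, 180.0]), (np.int32(4546), [306.0, 276.0]), (np.int32(38), [233.0, 239.0]), (np.int32(45), [367.0, 260.0]), (np.int32(573), [367.0, 274.0]), (np.int32(11805), [456.0, 348.0]), (np.int32(23), [297.0, 328.0]), (np.int32(891), [591.0, 345.0]), (np.int32(16), [277.0, 338.0]), (np.int32(27), [316.0, 339.0]), (np.int32(1057), [261.0, 387.0]), (np.int32(19), [398.0, 358.0]), (np.int32(71), [402.0, 374.0]), (np.int32(94), [562.0, 390.0])]
```

```bash
python3 -c "
from plant import r
print(r.close_job())"
```

```text
the job is handed in; nothing more can be done
None
```

The job is handed in, with no verdict returned: the gear was set down flat, boss up, and let go in the far compartment, and the cover is home to within about 1 mm by camera, with no sign of contact with the lens or of the knobs having moved.

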